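Put the label rolls away on their stands

ROBOT

A 6-joint arm with a two-finger parallel gripper is mounted at the origin on a cart in front of the work surface, level with it; the furniture and walls round the work are solid. World frame = base frame: x ahead of the robot, y to its left, z up, the work surface at z = 0. Lengths are in m, angles in rad, forces in N, time in s.
With the tool pointing down it reaches from about 0.3 to 0.75 m from the base axis. Payload 8.5 kg.
Tool frame: the origin (TCP) lies at the very end of the fingers, on their centre line; the grasp point (between the pads) lies 19 mm behind it; z points along the fingers, y is the line along which they close (so a half turn about z gives the same grasp; the last joint's range is limited). The gripper opens to 85 mm and grips with 20 to 120 N. Pads are 22 mm wide; open, the fingers measure 114 mm over their backs; the gripper's body (76 mm by 85 mm) begins 54 mm behind the grasp point. The pads swing forward as they close: fully open they stand 13 mm farther back than shut.
Start: joints at [0.903, 0.381, 1.297, -0, 1.464, -0.215], TCP at [0.241, 0.495, 0.231] pointing down, gripper open.
Joint ranges: [-3.11, 3.11], [-0.89, 2.33], [0.22, 2.48], [-1.42, 4.56], [0.17, 2.85], [-2.88, 2.88]. Speed limits (rad/s): [2.39, 2.39, 3.14, 3.14, 3.14, 3.14].

INTERFACE

Orientations are given as a unit quaternion [x, y, z, w].
In Python, from bench import observe, imaging, ctrl gives the robot as it stands.
- The arm moves only by the tool move_arm, never from a script. Its argument "commands" is a list of rows, each a list of 5 numbers: the shift along the tool's x, y, z each as a share of 0.04 m, from -1 to 1, then the turn about the tool's z as a share of 0.08 rad, from -1 to 1, then the opening, from -1 (shut) to 1 (fully open). A call has 1 to 20 rows; each row shifts and turns the commanded pose from where the row before left it, along the tool's axes as they then stand; what a row does not reach is not made up. A row lasts 1/12 s, in which the tool goes at most 41.7 mm and 7.16 degrees, less where a joint would pass 70% of its speed; a pose out of reach is approached as far as the arm can. A call with a number of a shift or a turn outside -1 to 1 is refused whole. A call with a gripper value outside its range is refused whole. The fingers move at their own pace and stop on an object; the grip force is fixed at half the most. Time passes only in rows, so rows that do not move let the fingers close. It gives the time, the measured TCP pose, the force, the opening and the grip force at its end, in the units of the state.
- observe(): the state, without advancing time (a new reading comes with each control period).
- imaging.read_camera(name): name is "side" or "top"; returns the picture (400x640x3 uint8, red, green, blue); there is no depth.
- imaging.get_calibration(name): a dict with "K" (3x3 intrinsics, pixels), "view" (4x4, takes a point from world to camera coordinates). Camera axes: x right, y down, z forward; pixel columns grow to the right and rows downward; lengths in m; the calibration is good to about 2 mm. A picture is of the moment at which its call begins. get_calibration takes no time and is no camera call.
- ctrl.sign_off(): hands the job in; it is judged then, once.
The state is a dict: "t": time; "q": joint angles; "joint_vel": joint speeds; "joint_torque": joint torques, N m; "ee_pos": TCP position; "tcp_rot": TCP orientation; "wrist_force": force on the tool from outside, world axes, zero at the start; "wrist_torque": the same for the moment, N m; "gripper_width": finger opening in m; "grip_force": force on a finger pad.
Only numpy, scipy, OpenCV 4.12 (cv2) and the standard library are available. Lean on these libraries where they do the work, as an engineer would, in place of code of your own. Each camera call takes 0.05 s, during which the arm holds its last target. There are 200 camera calls.

TASK

Put the four white label rolls away on the two roll stands: the two rolls with the large core go on the thick post and the two with the small core on the thin post. On each post the tall roll goes on first, down on the base plate, and the low roll lies flat on top of it. Leave the clip tin, the marker, the strap cutter and the white carton where they are.

Things in the scene. Friction and masses are not known exactly. Their poses are not given: they have to be found in the camera images.
- stand_thick: Roll stand with the thick post: round grey base plate, 80 mm in diameter and 10 mm thick, screwed to the bench, with one upright steel post 28 mm in diameter in the middle; the post's tip is 66 mm above the bench (56 mm above the plate). Origin at the centre of the plate's underside, on the bench; z up along the post.
- stand_thin: Roll stand with the thin post: round grey base plate, 80 mm in diameter and 10 mm thick, screwed to the bench, with one upright steel post 14 mm in diameter in the middle; the post's tip is 66 mm above the bench (56 mm above the plate). Origin at the centre of the plate's underside, on the bench; z up along the post.
- big_tall: Large-core tall roll: roll of blank white labels on a brown card core, lying flat. 64 mm outside diameter, 40 mm high, 40 mm hole right through. Origin at the centre of its underside, z up through the hole; round, so its yaw means nothing. Loose, 35 to 155 g.
- big_low: Large-core low roll: roll of blank white labels on a brown card core, lying flat. 64 mm outside diameter, 20 mm high, 40 mm hole right through. Origin at the centre of its underside, z up through the hole; round, so its yaw means nothing. Loose, 35 to 155 g.
- small_tall: Small-core tall roll: roll of blank white labels on a brown card core, lying flat. 50 mm outside diameter, 40 mm high, 24 mm hole right through. Origin at the centre of its underside, z up through the hole; round, so its yaw means nothing. Loose, 35 to 155 g.
- small_low: Small-core low roll: roll of blank white labels on a brown card core, lying flat. 50 mm outside diameter, 20 mm high, 24 mm hole right through. Origin at the centre of its underside, z up through the hole; round, so its yaw means nothing. Loose, 35 to 155 g.
- clip_tin: Bystander: round open metal tin of wire clips, 65 mm across, 28 mm high. Origin at the centre of its underside.
- marker: Bystander: felt marker lying down, white barrel and black ends, 134 mm long along its y axis, 18 mm wide (x), 19 mm high. Origin under its middle.
- cutter: Bystander: red strap cutter lying down, 110 mm long along its y axis, 28 mm wide (x), 26 mm high. Origin under its middle.
- carton: Bystander: small closed white carton, 62 mm (x) by 85 mm (y), 50 mm high. Origin at the centre of its underside.
Mind the look-alikes: they are no part of the job. Leave any red or yellow look-alike of the small_tall alone.

How it is judged:
By the outcome, as a careful person would: the job done as asked, in the order asked, and still so for the second after the job is handed in, with the robot touching nothing.
It also fails if it takes over 96 s, if anything falls off the work surface, if the arm or the gripper's body presses on something with over 40 N, if the wrist force passes 120 N, or if a joint passes its speed limit or range.

## Working session

There is one attempt and no reset: what is moved stays moved. The work goes in short steps, Python scripts to look and compute and a tool call to move; the robot and the scene stay as the last step left them, time stands still between calls to the robot, and variables do not carry over. Pictures are saved under pics/ and viewed, at most 14 in all, crops included, and the job is handed in when it is done.

Besides the shell and the picture viewer there is one more tool, called after ">>>" as name(argument=value, ...) on one line, values as JSON. move_arm: Moves the arm, as the interface text tells. Its arguments: {"type":"object","properties":{"commands":{"type":"array","items":{"type":"array","items":{"type":"number"}}}},"required":["commands"]}

```bash
mkdir -p pics; python3 - <<'E'
from bench import observe, imaging, ctrl
import cv2
s=observe();print(s)
for n in("top","side"):
    c=imaging.get_calibration(n);print(n,c["K"],c["view"])
    cv2.imwrite(f"pics/{n}0.png",imaging.read_camera(n)[:,:,::-1])
E
```

```text
{'t': 0.0, 'q': array([ 9.02703217e-01,  3.81192609e-01,  1.29827880e+00, -3.59235611e-06,
        1.46359779e+00, -2.15319651e-01]), 'joint_vel': array([-0.00212197,  0.00158931, -0.00075065, -0.00083156,  0.00020394,
        0.00046407]), 'joint_torque': array([-6.68427965e-04, -4.48441958e+01, -2.31276798e+01, -1.97895438e-04,
        4.66997910e-03, -1.56573858e-06]), 'ee_pos': array([0.24042578, 0.49433288, 0.23070752]), 'tcp_rot': array([ 2.24457673e-01,  9.74483560e-01, -6.68177126e-04, -3.13983457e-04]), 'wrist_force': array([0.3144088 , 0.05455329, 0.20117732]), 'wrist_torque': array([ 0.01322331, -0.00500318, -0.01967438]), 'grip_force': 0.0, 'gripper_width': 0.08550359100166968}
top [[445.04513906   0.         317.51365494]
 [  0.         445.04513906 198.72213772]
 [  0.           0.           1.        ]] [[-0.00970878 -0.99976904  0.01917281  0.36208819]
 [-0.99423278  0.00760356 -0.10697367  0.53022535]
 [ 0.10680318 -0.02010082 -0.99407698  1.13825872]
 [ 0.          0.          0.          1.        ]]
side [[462.887584     0.         321.53963899]
 [  0.         462.887584   201.03416693]
 [  0.           0.           1.        ]] [[ 0.99770429  0.06676235  0.01135475 -0.52469458]
 [ 0.04887755 -0.59384383 -0.80309432  0.21709257]
 [-0.04687351  0.80180564 -0.59574372  0.97241827]
 [ 0.          0.          0.          1.        ]]
```

View pics/top0.png

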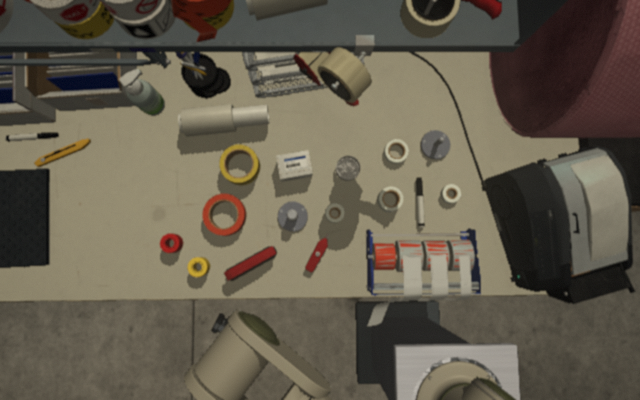

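View pics/side0.png

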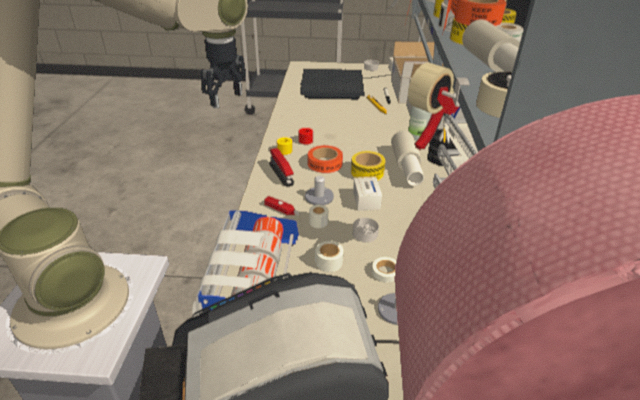

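```bash
python3 - <<'E'
import cv2
a=cv2.imread("pics/top0.png")
cv2.imwrite("pics/topz.png",cv2.resize(a[115:265,270:470],None,fx=4,fy=4,interpolation=cv2.INTER_CUBIC))
b=cv2.imread("pics/side0.png")
cv2.imwrite("pics/sidez.png",cv2.resize(b[170:330,250:410],None,fx=3.7,fy=3.7,interpolation=cv2.INTER_CUBIC))
E
```

```text
(no output)
```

View pics/topz.png

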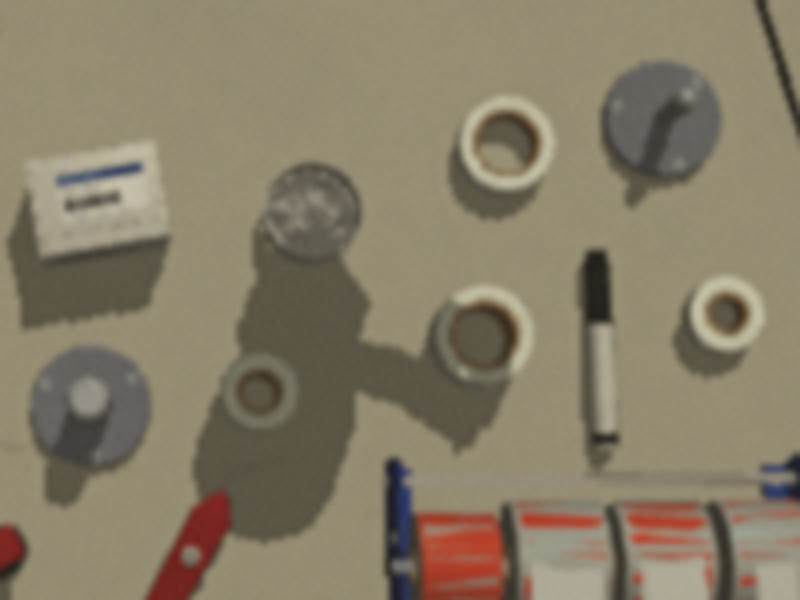

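View pics/sidez.png

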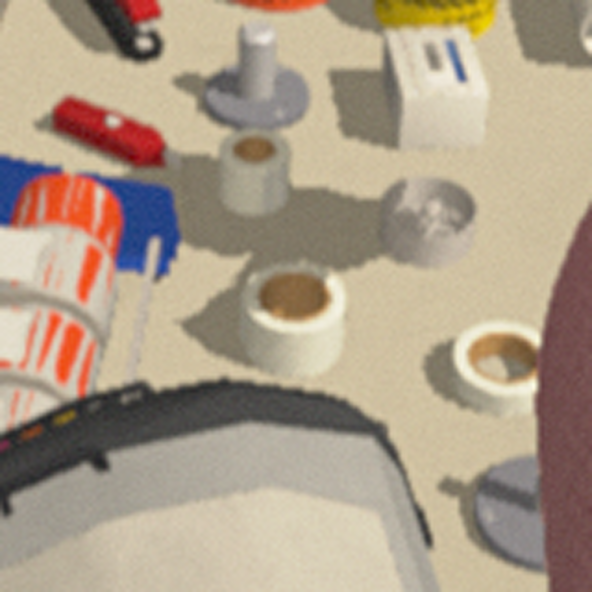

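```bash
cat > h.py <<'E'
import numpy as np
from bench import imaging
def ray(n,u,v,z):
    c=imaging.get_calibration(n);V=c["view"];R,t=V[:3,:3],V[:3,3]
    d=R.T@np.linalg.inv(c["K"])@[u,v,1];o=-R.T@t
    return (o+d*(z-o[2])/d[2])[:2]
def proj(n,p):
    c=imaging.get_calibration(n);V=c["view"];q=c["K"]@(V[:3,:3]@np.array(p).reshape(-1,3).T+V[:3,3:]);return (q[:2]/q[2]).T
E
python3 - <<'E'
import numpy as np
from h import *
import cv2
T=dict(big_low=(507,143,.02),big_tall=(485,333,.04),small_tall=(260,390,.04),small_low=(727,314,.02),thick_tip=(90,397,.066),thick_pl=(90,408,.01),thin_tip=(687,94,.066),thin_pl=(662,119,.01),tin=(312,212,.028),carton=(97,195,.05),cut_end=(220,495,.02),mk0=(597,255,.01),mk1=(603,440,.01))
for k,(X,Y,z) in T.items(): print(k,ray("top",(X+.5)/4-.5+270,(Y+.5)/4-.5+115,z).round(4))
S=dict(thick_tip=(257,30,.066),thick_pl=(257,96,.01),small_tall=(254,148,.04),tin=(430,208,.028),big_tall=(294,296,.04),big_low=(500,358,.02))
for k,(X,Y,z) in S.items(): print("side",k,ray("side",(X+.5)/3.7-.5+250,(Y+.5)/3.7-.5+170,z).round(4))
# overlay
a=cv2.imread("pics/topz.png")
P={k:ray("top",(X+.5)/4-.5+270,(Y+.5)/4-.5+115,z) for k,(X,Y,z) in T.items()}
t=np.linspace(0,2*np.pi,60)
for k,r,z in(("big_low",.032,.02),("big_tall",.032,.04),("small_tall",.025,.04),("small_low",.025,.02),("thick_pl",.04,.01),("thin_pl",.04,.01),("thin_tip",.007,.066),("thick_tip",.014,.066)):
    q=proj("top",np.c_[P[k][0]+r*np.cos(t),P[k][1]+r*np.sin(t),t*0+z]);q=(q-[270,115]+.5)*4-.5
    cv2.polylines(a,[q.round().astype(int)],True,(0,255,0),1)
cv2.imwrite("pics/ov.png",a)
E
```

```text
big_low [0.6619 0.1459]
big_tall [0.5325 0.1678]
small_tall [0.4967 0.3141]
small_low [0.5461 0.0033]
thick_tip [0.4912 0.4224]
thick_pl [0.4881 0.4245]
thin_tip [0.6833 0.0381]
thin_pl [0.6799 0.0385]
tin [0.6147 0.2775]
carton [0.6227 0.418 ]
cut_end [0.43   0.3399]
mk0 [0.5876 0.0857]
mk1 [0.464 0.086]
side thick_tip [0.4903 0.4225]
side thick_pl [0.4911 0.4178]
side small_tall [0.496  0.3154]
side tin [0.6173 0.2749]
side big_tall [0.5315 0.1681]
side big_low [0.6591 0.1442]
```

View pics/ov.png

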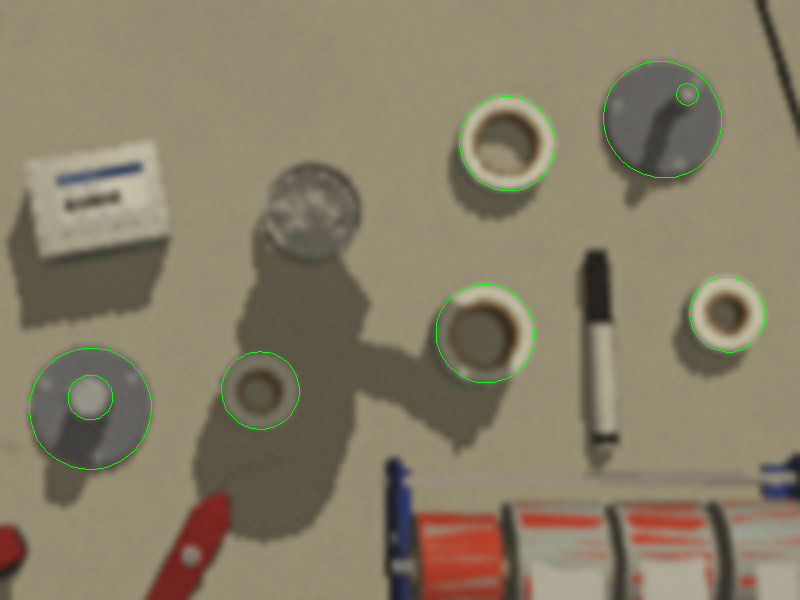

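>>> move_arm(commands=[[0,0,0,-0.94,1],[0,0,0,-0.94,1],[0,0,0,-0.94,1],[0,0,0,-0.94,1],[0,0,0,-0.94,1],[0,0,0,-0.96,1],[0,0,0,0,1],[0,0,0,0,1]])

```text
t: 0.77
ee_pos: [0.2405, 0.4945, 0.2311]
tcp_rot: [0.001, 1.0, -0.0, -0.0]
wrist_force: [-0.7, 0.0, -0.2]
gripper_width: 0.0853
grip_force: 0.0
```

>>> move_arm(commands=[[-0.52,-0.58,0.1,0,1],[-0.52,-0.58,0.1,0,1],[-0.52,-0.58,0.1,0,1],[-0.52,-0.58,0.1,0,1],[-0.52,-0.58,0.1,0,1],[-0.52,-0.58,0.1,0,1],[-0.52,-0.58,0.1,0,1],[-0.52,-0.58,0.1,0,1],[-0.52,-0.58,0.1,0,1],[-0.52,-0.58,0.1,0,1],[-0.52,-0.58,0.1,0,1],[-0.52,-0.58,0.1,0,1],[-0.52,-0.58,0.1,0,1],[-0.52,-0.58,0.1,0,1],[0,0,0,0,1],[0,0,0,0,1]])

```text
t: 2.1
ee_pos: [0.5322, 0.1687, 0.1747]
tcp_rot: [0.002, 1.0, 0.0, -0.001]
wrist_force: [-0.1, 0.8, 0.3]
gripper_width: 0.0853
grip_force: 0.0
```

>>> move_arm(commands=[[0,-0.02,0.5,0,1],[0,0,0.5,0,1],[0,0,0.5,0,1],[0,0,0.5,0,1],[0,0,0.5,0,1],[0,0,0.5,0,1],[0,0,0.5,0,1],[0,0,0.3,0,1],[0,0,0.25,0,1],[0,0,0,0,1],[0,0,0,0,-1],[0,0,0,0,-1],[0,0,0,0,-1],[0,0,0,0,-1],[0,0,0,0,-1],[0,0,0,0,-1],[0,0,0,0,-1],[0,0,0,0,-1]])

```text
t: 3.6
ee_pos: [0.5323, 0.1693, 0.015]
tcp_rot: [-0.0, 1.0, 0.0, 0.001]
wrist_force: [-1.7, 0.6, 6.0]
gripper_width: 0.0618
grip_force: 65.8
```

>>> move_arm(commands=[[0,0,-0.4,0,-1],[0,0,-0.5,0,-1],[0,0,-0.5,0,-1],[0,0,-0.5,0,-1],[0,0,-0.5,0,-1],[0,0,-0.5,0,-1],[0.1,0.5,0,0,-1],[0.1,0.53,0,0,-1],[0.1,0.53,0,0,-1],[0.1,0.53,0,0,-1],[0.1,0.53,0,0,-1],[0.1,0.53,0,0,-1],[0.1,0.53,0,0,-1],[0.1,0.53,0,0,-1],[0.1,0.53,0,0,-1],[0.1,0.53,0,0,-1],[0.08,0.53,0,0,-1],[0,0.53,0,0,-1],[0,0,0,0,-1],[0,0,0,0,-1]])

```text
t: 5.27
ee_pos: [0.4882, 0.4228, 0.1297]
tcp_rot: [-0.001, 1.0, 0.0, 0.0]
wrist_force: [0.1, -0.7, -1.2]
gripper_width: 0.062
grip_force: 66.1
```

```bash
python3 - <<'E'
from bench import observe, imaging
import cv2
s=observe();print(s["ee_pos"],s["wrist_force"],s["gripper_width"])
a=imaging.read_camera("side")[130:260,260:400,::-1];b=imaging.read_camera("top")[140:270,230:370,::-1]
cv2.imwrite("pics/a1.png",cv2.resize(cv2.hconcat([a,b]),None,fx=2.8,fy=2.8,interpolation=2))
E
```

```text
[0.48816829 0.4228419  0.12973848] [ 0.09734151 -0.71336777 -1.1525069 ] 0.06195538385916318
```

View pics/a1.png

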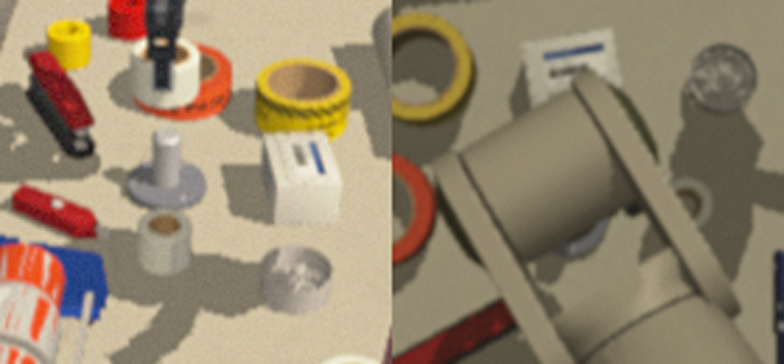

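>>> move_arm(commands=[[-0.02,0.02,0.3,0,-1],[0,0,0.3,0,-1],[0,0,0.3,0,-1],[0,0,0.3,0,-1],[0,0,0.3,0,-1],[0,0,0.25,0,-1],[0,0,0,0,-1],[0,0,0,0,-1]])

```text
t: 6.03
ee_pos: [0.4894, 0.4225, 0.0588]
tcp_rot: [0.0, 1.0, -0.0, -0.0]
wrist_force: [-0.2, -0.1, -0.4]
gripper_width: 0.0621
grip_force: 66.1
```

>>> move_arm(commands=[[0,0,0.2,0,-1],[0,0,0.2,0,-1],[0,0,0.2,0,-1],[0,0,0.15,0,-1],[0,0,0.06,0,-1],[0,0,0,0,-1],[0,0,0,0,-1]])

```text
t: 6.62
ee_pos: [0.4895, 0.423, 0.0269]
tcp_rot: [-0.0, 1.0, 0.0, 0.0]
wrist_force: [-0.8, 0.5, -1.9]
gripper_width: 0.0622
grip_force: 66.1
```

>>> move_arm(commands=[[0,0,0.04,0,-1],[0,0,0,0,-1],[0,0,0,0,1],[0,0,0,0,1],[0,0,0,0,1],[0,0,0,0,1],[0,0,0,0,1],[0,0,-0.3,0,1],[0,0,-0.5,0,1],[0,0,-0.5,0,1],[0,0,-0.5,0,1],[0,0,-0.5,0,1],[0,0,-0.5,0,1],[0,0,-0.5,0,1],[0,0,0,0,1],[0,0,0,0,1]])

```text
t: 7.95
ee_pos: [0.4896, 0.4231, 0.1588]
tcp_rot: [-0.0, 1.0, 0.001, 0.001]
wrist_force: [-0.7, -0.3, -1.3]
gripper_width: 0.0853
grip_force: 0.0
```

>>> move_arm(commands=[[-0.33,-0.53,0,0,1],[-0.33,-0.53,0,0,1],[-0.33,-0.53,0,0,1],[-0.33,-0.53,0,0,1],[-0.33,-0.53,0,0,1],[-0.33,-0.53,0,0,1],[-0.33,-0.53,0,0,1],[-0.33,-0.53,0,0,1],[-0.33,-0.53,0,0,1],[-0.33,-0.53,0,0,1],[-0.33,-0.53,0,0,1],[-0.33,-0.53,0,0,1],[-0.33,-0.58,0,0,1],[0,0,0,0,1],[0,0,0,0,1]])

```text
t: 9.2
ee_pos: [0.6609, 0.1442, 0.1558]
tcp_rot: [0.001, 1.0, -0.0, -0.001]
wrist_force: [-0.1, 0.6, -0.1]
gripper_width: 0.0852
grip_force: 0.0
```

```bash
python3 - <<'E'
from bench import observe, imaging
import cv2
s=observe();print(s["ee_pos"])
a=imaging.read_camera("side")[150:350,250:450,::-1];b=imaging.read_camera("top")[90:290,250:450,::-1]
cv2.imwrite("pics/a2.png",cv2.resize(cv2.hconcat([a,b]),None,fx=2,fy=2,interpolation=2))
E
```

```text
[0.66094075 0.14415927 0.15584331]
```

View pics/a2.png

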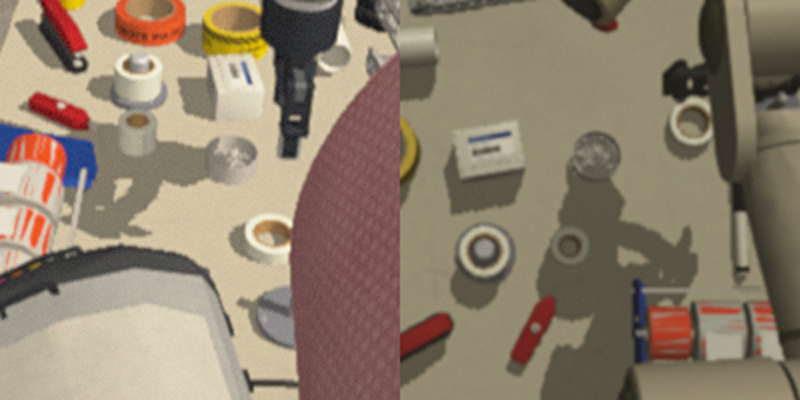

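>>> move_arm(commands=[[0,0.02,0.5,0,1],[0,0,0.5,0,1],[0,0,0.5,0,1],[0,0,0.5,0,1],[0,0,0.5,0,1],[0,0,0.5,0,1],[0,0,0.4,0,1],[0,0,0.2,0,1],[0,0,0.15,0,1],[0,0,0.05,0,1],[0,0,0,0,1],[0,0,0,0,1]])

```text
t: 10.3
ee_pos: [0.6614, 0.1464, 0.0063]
tcp_rot: [-0.0, 1.0, 0.0, 0.001]
wrist_force: [-0.3, 0.8, 0.6]
gripper_width: 0.0856
grip_force: 0.0
```

>>> move_arm(commands=[[0,-0.02,0.08,0,1],[0,0,0,0,1],[0,0,0,0,-1],[0,0,0,0,-1],[0,0,0,0,-1],[0,0,0,0,-1],[0,0,0,0,-1],[0,0,0,0,-1],[0,0,0,0,-1],[0,0,0,0,-1]])

```text
t: 11.13
ee_pos: [0.6615, 0.1454, 0.0029]
tcp_rot: [-0.0, 1.0, -0.0, 0.001]
wrist_force: [-0.7, -0.2, 6.0]
gripper_width: 0.0609
grip_force: 66.6
```

>>> move_arm(commands=[[0,0,-0.3,0,-1],[0,0,-0.5,0,-1],[0,0,-0.5,0,-1],[0,0,-0.5,0,-1],[0,0,-0.5,0,-1],[0,0,-0.5,0,-1],[0,0,-0.5,0,-1],[0.36,0.58,0,0,-1],[0.36,0.58,0,0,-1],[0.36,0.58,0,0,-1],[0.36,0.58,0,0,-1],[0.36,0.58,0,0,-1],[0.36,0.58,0,0,-1],[0.36,0.58,0,0,-1],[0.36,0.58,0,0,-1],[0.36,0.58,0,0,-1],[0.36,0.58,0,0,-1],[0.36,0.58,0,0,-1],[0.36,0.58,0,0,-1],[0,0,0,0,-1]])

```text
t: 12.8
ee_pos: [0.4851, 0.4273, 0.1346]
tcp_rot: [-0.002, 1.0, 0.0, -0.001]
wrist_force: [-0.1, 0.1, -0.4]
gripper_width: 0.0609
grip_force: 66.2
```

```bash
python3 - <<'E'
from bench import observe, imaging
import cv2
s=observe();print(s["ee_pos"],s["wrist_force"])
a=imaging.read_camera("side")[110:230,260:400,::-1]
cv2.imwrite("pics/a3.png",cv2.resize(a,None,fx=4,fy=4,interpolation=2))
E
```

```text
[0.48511157 0.42728855 0.13457462] [-0.08324445  0.14253314 -0.44949827]
```

View pics/a3.png

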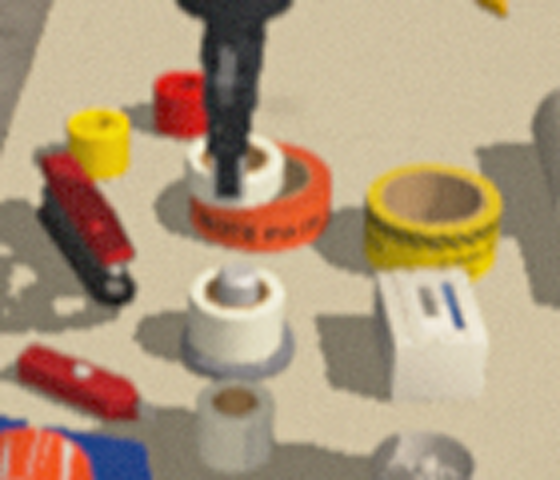

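>>> move_arm(commands=[[-0.11,-0.1,0.2,0,-1],[0,0,0.3,0,-1],[0,0,0.3,0,-1],[0,0,0.3,0,-1],[0,0,0.3,0,-1],[0,0,0,0,-1],[0,0,0,0,-1]])

```text
t: 13.43
ee_pos: [0.4933, 0.4184, 0.0775]
tcp_rot: [0.001, 1.0, -0.0, -0.001]
wrist_force: [-0.1, -0.2, 0.1]
gripper_width: 0.0607
grip_force: 66.2
```

>>> move_arm(commands=[[0.1,0.11,0,0,-1],[0,0,0,0,-1],[0,0,0,0,-1],[0,0,0.1,0,-1],[0,0,0.15,0,-1],[0,0,0.15,0,-1],[0,0,0.1,0,-1],[0,0,0,0,-1],[0,0,0,0,-1]])

```text
t: 14.18
ee_pos: [0.4885, 0.4241, 0.0577]
tcp_rot: [0.0, 1.0, -0.0, -0.0]
wrist_force: [-0.0, 0.4, -0.3]
gripper_width: 0.0609
grip_force: 66.2
```

>>> move_arm(commands=[[0,0,0.06,0,-1],[0,0,0.04,0,-1],[0,0,0.02,0,-1],[0,0,0,0,-1],[0,0,0,0,-1]])

```text
t: 14.6
ee_pos: [0.4886, 0.4242, 0.0534]
tcp_rot: [0.0, 1.0, 0.0, 0.0]
wrist_force: [-0.1, 0.0, -0.5]
gripper_width: 0.0608
grip_force: 66.2
```

>>> move_arm(commands=[[0,0,0.02,0,-1],[0,0,0,0,1],[0,0,0,0,1],[0,0,0,0,1],[0,0,0,0,1],[0,0,0,0,1],[0,0,-0.3,0,1],[0,0,-0.5,0,1],[0,0,-0.5,0,1],[0,0,-0.5,0,1],[0,0,-0.5,0,1],[-0.05,-0.55,0,0,1],[-0.05,-0.55,0,0,1],[-0.05,-0.55,0,0,1],[-0.05,-0.55,0,0,1],[0,-0.55,0,0,1],[0,0,0,0,1],[0,0,0,0,1],[0,0,0,0,1]])

```text
t: 16.18
ee_pos: [0.4967, 0.3147, 0.1447]
tcp_rot: [0.0, 1.0, 0.0, 0.0]
wrist_force: [-0.7, 0.2, -0.2]
gripper_width: 0.0855
grip_force: 0.0
```

```bash
python3 - <<'E'
from bench import observe, imaging
import cv2
s=observe();print(s["ee_pos"],s["wrist_force"])
a=imaging.read_camera("side")[110:230,260:400,::-1]
cv2.imwrite("pics/a4.png",cv2.resize(a,None,fx=4,fy=4,interpolation=2))
E
```

```text
[0.49667619 0.31469079 0.1446583 ] [-0.722977    0.2343643  -0.21592357]
```

View pics/a4.png

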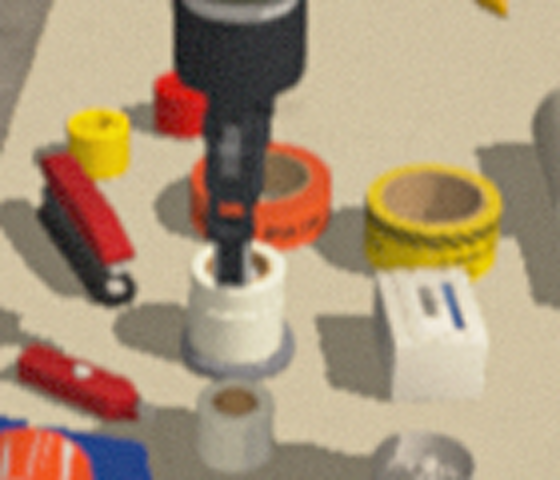

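>>> move_arm(commands=[[0,0,0.4,0,1],[0,0,0.5,0,1],[0,0,0.5,0,1],[0,0,0.5,0,1],[0,0,0.5,0,1],[0,0,0.4,0,1],[0,0,0.3,0,1],[0,0,0.15,0,1],[0,0,0,0,1],[0,0,0,0,-1],[0,0,0,0,-1],[0,0,0,0,-1],[0,0,0,0,-1],[0,0,0,0,-1],[0,0,0,0,-1],[0,0,0,0,-1],[0,0,0,0,-1],[0,0,0,0,-1],[0,0,0,0,-1]])

```text
t: 17.82
ee_pos: [0.4972, 0.3145, 0.0159]
tcp_rot: [-0.0, 1.0, 0.001, 0.001]
wrist_force: [-0.3, 0.9, 6.1]
gripper_width: 0.0477
grip_force: 62.2
```

>>> move_arm(commands=[[0,0,-0.3,0,-1],[0,0,-0.6,0,-1],[0,0,-0.6,0,-1],[0,0,-0.6,0,-1],[0,0,-0.6,0,-1],[0,0,-0.5,0,-1],[-0.35,-0.53,0,0,-1],[-0.35,-0.53,0,0,-1],[-0.35,-0.53,0,0,-1],[-0.35,-0.53,0,0,-1],[-0.35,-0.53,0,0,-1],[-0.35,-0.53,0,0,-1],[-0.35,-0.53,0,0,-1],[-0.35,-0.53,0,0,-1],[-0.35,-0.53,0,0,-1],[-0.35,-0.53,0,0,-1],[-0.35,-0.53,0,0,-1],[-0.35,-0.53,0,0,-1],[-0.35,-0.53,0,0,-1],[0,0,0,0,-1]])

```text
t: 19.48
ee_pos: [0.6804, 0.0344, 0.1423]
tcp_rot: [0.002, 1.0, -0.001, 0.001]
wrist_force: [0.1, -0.0, -0.2]
gripper_width: 0.0479
grip_force: 61.9
```

>>> move_arm(commands=[[0,0,0,0,-1],[0,0,0,0,-1],[0,0,0,0,-1]])

```text
t: 19.73
ee_pos: [0.6781, 0.0396, 0.1428]
tcp_rot: [-0.001, 1.0, 0.0, -0.0]
wrist_force: [-0.4, 0.1, 0.0]
gripper_width: 0.0478
grip_force: 61.9
```

```bash
python3 - <<'E'
from bench import observe, imaging
import cv2
s=observe();print(s["ee_pos"],s["wrist_force"])
a=imaging.read_camera("side")[180:350,290:460,::-1];b=imaging.read_camera("top")[80:250,350:520,::-1]
cv2.imwrite("pics/a5.png",cv2.resize(cv2.hconcat([a,b]),None,fx=2.3,fy=2.3,interpolation=2))
E
```

```text
[0.67811812 0.03956749 0.14279267] [-0.44905489  0.08545371  0.04563583]
```

View pics/a5.png

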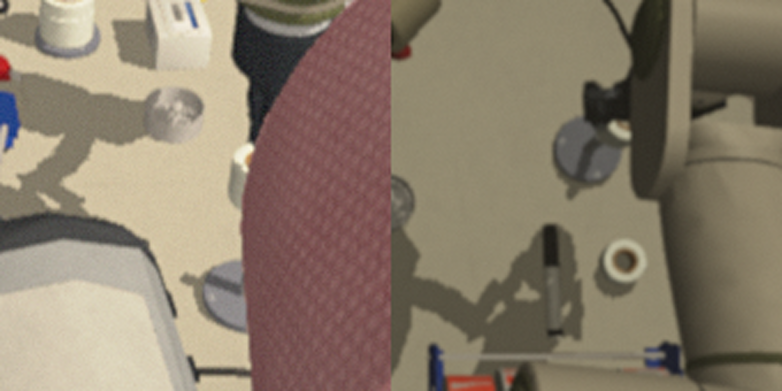

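>>> move_arm(commands=[[-0.08,-0.03,0.2,0,-1],[0,0,0.3,0,-1],[0,0,0.3,0,-1],[0,0,0.3,0,-1],[0,0,0.2,0,-1],[0,0,0,0,-1],[0,0,0,0,-1],[0,0,0,0,-1]])

```text
t: 20.5
ee_pos: [0.6822, 0.0374, 0.0912]
tcp_rot: [-0.0, 1.0, -0.0, 0.001]
wrist_force: [0.1, -1.0, 0.5]
gripper_width: 0.0474
grip_force: 61.8
```

Now lower 30 mm and check for contact.

>>> move_arm(commands=[[0,0.02,0.1,0,-1],[0,0,0.15,0,-1],[0,0,0.15,0,-1],[0,0,0.15,0,-1],[0,0,0.15,0,-1],[0,0,0,0,-1],[0,0,0,0,-1]])

```text
t: 21.08
ee_pos: [0.6817, 0.0381, 0.062]
tcp_rot: [0.0, 1.0, 0.0, -0.0]
wrist_force: [0.7, 0.5, -0.4]
gripper_width: 0.0477
grip_force: 61.8
```

>>> move_arm(commands=[[0,0,0.2,0,-1],[0,0,0.2,0,-1],[0,0,0.2,0,-1],[0,0,0.15,0,-1],[0,0,0.1,0,-1],[0,0,0,0,-1],[0,0,0,0,-1]])

```text
t: 21.67
ee_pos: [0.6818, 0.0382, 0.0283]
tcp_rot: [-0.0, 1.0, 0.0, -0.0]
wrist_force: [-0.5, 0.2, -0.3]
gripper_width: 0.048
grip_force: 61.8
```

>>> move_arm(commands=[[0,0,0.05,0,-1],[0,0,0,0,-1],[0,0,0,0,1],[0,0,0,0,1],[0,0,0,0,1],[0,0,0,0,1],[0,0,0,0,1],[0,0,0,0,1],[0,0,0,0,1],[0,0,-0.3,0,1],[0,0,-0.5,0,1],[0,0,-0.5,0,1],[0,0,-0.5,0,1],[0,0,-0.5,0,1],[0,0,-0.5,0,1],[0,0,0,0,1]])

```text
t: 23.0
ee_pos: [0.6834, 0.038, 0.1441]
tcp_rot: [-0.0, 1.0, -0.0, 0.004]
wrist_force: [1.3, -0.1, 1.2]
gripper_width: 0.0853
grip_force: 0.0
```

>>> move_arm(commands=[[0.42,-0.11,0,0,1],[0.42,-0.11,0,0,1],[0.42,-0.11,0,0,1],[0.42,-0.11,0,0,1],[0.42,-0.11,0,0,1],[0.42,-0.11,0,0,1],[0.42,-0.11,0,0,1],[0.42,-0.11,0,0,1],[0,0,0,0,1],[0,0,0,0,1],[0,0,0,0,1]])

```text
t: 23.92
ee_pos: [0.548, 0.003, 0.1387]
tcp_rot: [0.0, 1.0, -0.0, 0.0]
wrist_force: [0.5, -0.4, 0.2]
gripper_width: 0.0853
grip_force: 0.0
```

```bash
python3 - <<'E'
from bench import observe, imaging
import cv2
s=observe();print(s["ee_pos"],s["wrist_force"])
a=imaging.read_camera("side")[180:350,290:460,::-1];b=imaging.read_camera("top")[80:250,350:520,::-1]
cv2.imwrite("pics/a6.png",cv2.resize(cv2.hconcat([a,b]),None,fx=2.3,fy=2.3,interpolation=2))
E
```

```text
[0.54804115 0.00298742 0.13870362] [ 0.50880954 -0.44101627  0.18916567]
```

View pics/a6.png

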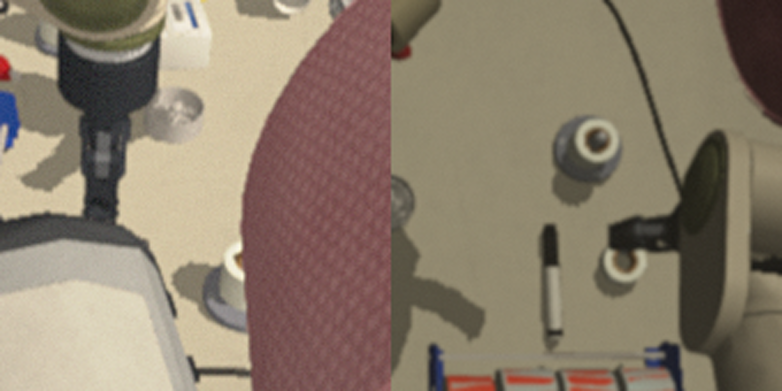

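>>> move_arm(commands=[[0.05,0,0.4,0,1],[0,0,0.5,0,1],[0,0,0.5,0,1],[0,0,0.5,0,1],[0,0,0.5,0,1],[0,0,0.4,0,1],[0,0,0.3,0,1],[0,0,0.15,0,1],[0,0,0.08,0,1],[0,0,0,0,1],[0,0,0,0,1]])

```text
t: 24.93
ee_pos: [0.5459, 0.003, 0.0058]
tcp_rot: [-0.0, 1.0, -0.0, 0.0]
wrist_force: [-0.3, -0.0, -1.1]
gripper_width: 0.0852
grip_force: 0.0
```

>>> move_arm(commands=[[0,0,0.03,0,1],[0,0,0,0,-1],[0,0,0,0,-1],[0,0,0,0,-1],[0,0,0,0,-1],[0,0,0,0,-1],[0,0,0,0,-1],[0,0,0,0,-1],[0,0,0,0,-1],[0,0,0,0,-1],[0,0,0,0,-1]])

```text
t: 25.85
ee_pos: [0.5456, 0.0029, 0.005]
tcp_rot: [0.0, 1.0, -0.0, 0.001]
wrist_force: [-3.3, 0.7, 7.5]
gripper_width: 0.0476
grip_force: 61.2
```

>>> move_arm(commands=[[0,0,-0.3,0,-1],[0,0,-0.5,0,-1],[0,0,-0.5,0,-1],[0,0,-0.5,0,-1],[0,0,-0.5,0,-1],[0,0,-0.5,0,-1],[0,0,-0.5,0,-1],[-0.34,0.09,0,0,-1],[-0.34,0.09,0,0,-1],[-0.34,0.09,0,0,-1],[-0.34,0.09,0,0,-1],[-0.34,0.09,0,0,-1],[-0.34,0.09,0,0,-1],[-0.34,0.09,0,0,-1],[-0.34,0.09,0,0,-1],[-0.34,0.08,0,0,-1],[-0.34,0.08,0,0,-1],[0,0,0,0,-1],[0,0,0,0,-1],[0,0,0,0,-1]])

```text
t: 27.52
ee_pos: [0.6807, 0.0381, 0.1359]
tcp_rot: [-0.0, 1.0, 0.0, -0.0]
wrist_force: [-0.0, 0.5, -0.5]
gripper_width: 0.0475
grip_force: 62.0
```

>>> move_arm(commands=[[-0.02,0,0.2,0,-1],[0,0,0.3,0,-1],[0,0,0.3,0,-1],[0,0,0.3,0,-1],[0,0,0.2,0,-1],[0,0,0.1,0,-1],[0,0,0,0,-1],[0,0,0,0,-1]])

```text
t: 28.18
ee_pos: [0.6823, 0.0381, 0.0805]
tcp_rot: [0.0, 1.0, -0.0, 0.0]
wrist_force: [-0.9, 0.1, -0.3]
gripper_width: 0.0471
grip_force: 62.0
```

>>> move_arm(commands=[[0,0,0.1,0,-1],[0,0,0.1,0,-1],[0,0,0.1,0,-1],[0,0,0.1,0,-1],[0,0,0.08,0,-1],[0,0,0,0,-1],[0,0,0,0,-1]])

```text
t: 28.77
ee_pos: [0.6822, 0.0382, 0.0607]
tcp_rot: [-0.0, 1.0, 0.0, -0.0]
wrist_force: [0.3, 0.4, -0.5]
gripper_width: 0.0473
grip_force: 62.0
```

>>> move_arm(commands=[[0,0,0.06,0,-1],[0,0,0.05,0,-1],[0,0,0.02,0,-1],[0,0,0,0,-1],[0,0,0,0,-1]])

```text
t: 29.18
ee_pos: [0.6822, 0.0382, 0.0557]
tcp_rot: [-0.0, 1.0, 0.0, 0.0]
wrist_force: [0.9, -0.7, 0.2]
gripper_width: 0.0474
grip_force: 62.0
```

Release, lift, and back off toward the middle for a clear view.

>>> move_arm(commands=[[0,0,0.01,0,-1],[0,0,0,0,1],[0,0,0,0,1],[0,0,0,0,1],[0,0,0,0,1],[0,0,0,0,1],[0,0,0,0,1],[0,0,0,0,1],[0,0,-0.3,0,1],[0,0,-0.5,0,1],[0,0,-0.5,0,1],[0,0,-0.5,0,1],[0,0,-0.5,0,1],[0,0,-0.5,0,1],[0,0,0,0,1]])

```text
t: 30.43
ee_pos: [0.6837, 0.0381, 0.173]
tcp_rot: [-0.0, 1.0, -0.0, 0.004]
wrist_force: [1.0, 0.4, 0.9]
gripper_width: 0.0855
grip_force: 0.0
```

>>> move_arm(commands=[[0.4,0.3,0,0,1],[0.4,0.4,0,0,1],[0.4,0.4,0,0,1],[0.4,0.4,0,0,1],[0.4,0.4,0,0,1],[0.4,0.4,0,0,1],[0.4,0.4,0,0,1],[0.4,0.4,0,0,1],[0,0.4,0,0,1],[0,0.2,0,0,1],[0,0,0,0,1],[0,0,0,0,1]])

```text
t: 31.43
ee_pos: [0.5545, 0.186, 0.1672]
tcp_rot: [-0.0, 1.0, -0.0, 0.0]
wrist_force: [-0.4, -0.3, 0.2]
gripper_width: 0.0852
grip_force: 0.0
```

```bash
python3 - <<'E'
from bench import observe, imaging
import cv2
s=observe();print(s["t"],s["ee_pos"],s["wrist_force"],s["gripper_width"])
a=imaging.read_camera("side")[150:350,260:460,::-1];b=imaging.read_camera("top")[110:310,260:460,::-1]
cv2.imwrite("pics/a7.png",cv2.resize(cv2.hconcat([a,b]),None,fx=2,fy=2,interpolation=2))
E
```

```text
31.4333 [0.55448038 0.18595831 0.16715275] [-0.41388808 -0.34170989  0.18303144] 0.08516272950848956
```

View pics/a7.png

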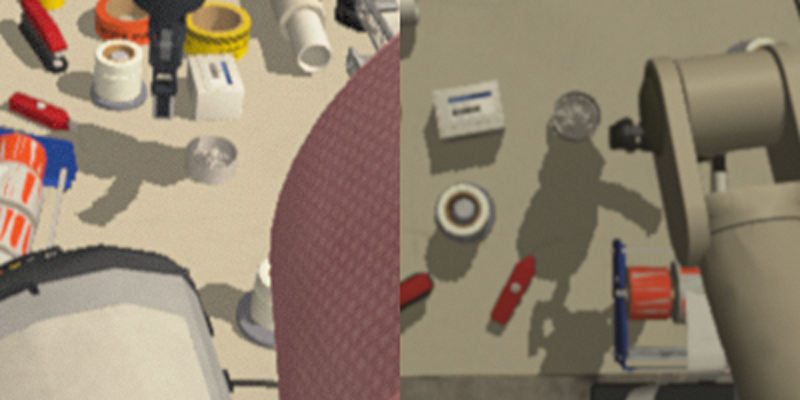

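>>> move_arm(commands=[[0.4,0.5,0,0,1],[0.4,0.5,0,0,1],[0.4,0.5,0,0,1],[0.4,0.5,0,0,1],[0,0.5,0,0,1],[0,0.5,0,0,1],[0,0.5,0,0,1],[0,0.3,0,0,1],[0,0,0,0,1],[0,0,0,0,1]])

```text
t: 32.37
ee_pos: [0.4904, 0.3377, 0.167]
tcp_rot: [-0.0, 1.0, -0.0, -0.0]
wrist_force: [-0.3, 0.4, 0.2]
gripper_width: 0.0855
grip_force: 0.0
```

```bash
python3 - <<'E'
from bench import observe, imaging
import cv2
a=imaging.read_camera("side")[180:350,290:460,::-1];b=imaging.read_camera("top")[80:250,310:480,::-1]
cv2.imwrite("pics/a8.png",cv2.resize(cv2.hconcat([a,b]),None,fx=2.3,fy=2.3,interpolation=2))
E
```

```text
(no output)
```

View pics/a8.png

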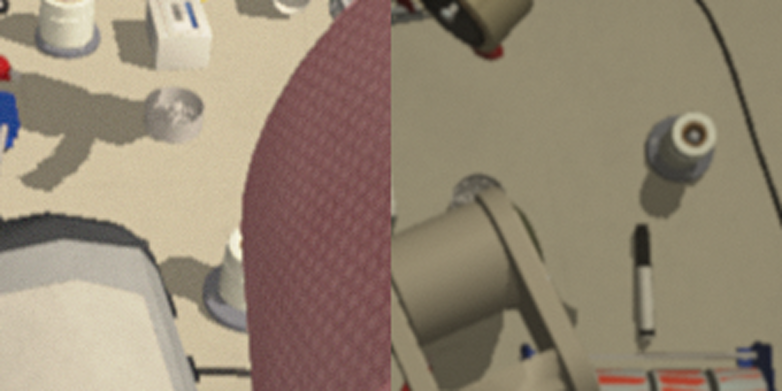

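The thin post now carries both small rolls, flat and centred: the top rim is at about (695,133) in the crop with the post tip inside it. The marker has not moved.

```bash
python3 -c "
from bench import ctrl
print(ctrl.sign_off())"
```

```text
the job is handed in; nothing more can be done
None
```

All four rolls are on their stands, large-core on the thick post and small-core on the thin, each tall roll first with its low roll flat on top; the clip tin, marker, strap cutter and carton were left where they were, and the job was handed in at about 32 s.

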